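# Hover the cover over the drive housing for screwing

### The job

Pick the grey cover plate off the cork pad by its brittle handle, pinching it gently (clearly under 60 N), and hold it level and still about 15 mm above the open top of the white drive housing, turned so that its three holes stand straight over the three threaded holes and a colleague can start the screws. The cover must not touch the housing, the jar, tray and screwdriver stay where they are, and the program finishes while still holding the cover there: do not put it down or let go.

Things in the scene. Friction and masses are not known exactly. Their poses are not given: they have to be found in the camera images.
- cover: Loose flat cover plate of grey plastic, 150 (own x) x 110 (own y) x 6 mm, about 0.25 kg (varies), lying flat on the cork pad, black handle up on its middle, over its centre of mass (within 2 mm). Origin: centre of the plate's underside; z up. Three 14 mm through-holes: two at the corners of its -x end, one at the middle of its +x end.
- cover_handle (a point): Centre of the black handle bar, 43 mm above the cover's origin; axes as the cover's. Bar 84 (along cover x) x 14 (y) x 14 mm high, underside 36 mm above the cover's underside, so 30 mm of free space under it; feet 12 mm long at its ends. Pinch it here from above across its 14 mm width (along cover y). Brittle: breaks above 60 N on one finger.
- housing: Fixed white drive housing, an open-topped box 160 (own x) x 120 (own y) x 75 mm high; small gears show in the 85 mm square opening of its flat top. Origin: centre of its underside on the bench; z up. Three 8 mm threaded holes in the top: two at the corners of its -x end, one at the middle of its +x end. It cannot be moved.
- pad: Fixed cork pad 190 x 150 x 6 mm on the bench, under the cover at the start. Origin: centre of its underside.
- cover_hole0 (a point): Centre of a 14 mm hole of the cover at the plate's underside: x -60, y +40 mm in the cover's own frame. Belongs over housing_hole0.
- cover_hole1 (a point): Centre of a 14 mm hole of the cover at the plate's underside: x -60, y -40 mm in the cover's own frame. Belongs over housing_hole1.
- cover_hole2 (a point): Centre of a 14 mm hole of the cover at the plate's underside: x +60, y 0 mm in the cover's own frame. Belongs over housing_hole2.
- housing_hole0 (a point): Centre of an 8 mm threaded hole at the level of the housing's top (75 mm above the bench): x -60, y +40 mm in the housing's own frame; seen from above this hole pattern is a triangle, so the cover fits only one way round.
- housing_hole1 (a point): Centre of an 8 mm threaded hole at the level of the housing's top (75 mm above the bench): x -60, y -40 mm in the housing's own frame; seen from above this hole pattern is a triangle, so the cover fits only one way round.
- housing_hole2 (a point): Centre of an 8 mm threaded hole at the level of the housing's top (75 mm above the bench): x +60, y 0 mm in the housing's own frame; seen from above this hole pattern is a triangle, so the cover fits only one way round.
- jar: White plastic jar, 60 mm across, 75 mm high, standing on the far side of the bench. Bystander. Origin: centre of its underside.
- screw_tray: Blue open two-bay plastic tray 90 x 120 x 25 mm on the far side of the bench. Bystander. Origin: centre of its underside.
- screwdriver: Screwdriver lying between the pad and the housing, pointing away from the robot. Bystander. Origin: on the bench under its middle.
Not all that is in view belongs to the job. There is more than one size of the cover; the one meant has the size given above.

How it is judged:
On the way, in this order (a step that is already met when the one before it is completed fails the run):
1. the cover is lifted off the pad in the gripper (height (world z) of cover above 0.03 m and contact force between cover and the fingers above 2 N and contact force between cover and pad below 0.1 N), for 0.2 s.
2. the cover hovers level and still, its three holes over the threaded holes (horizontal distance between cover_hole0 and housing_hole0 below 0.003 m and horizontal distance between cover_hole1 and housing_hole1 below 0.003 m and horizontal distance between cover_hole2 and housing_hole2 below 0.003 m and height (world z) of cover between 0.08 and 0.1 m and angle between cover's own z axis and vertical below 0.07 rad and contact force between cover and the fingers above 2 N and contact force between cover and housing below 0.1 N and linear speed of cover below 0.015 m/s and angular speed of cover below 0.15 rad/s), for 0.5 s.
At the end, for the whole second after the job is handed in: The gripper still holds the cover, at rest, level within 4 degrees, its underside 5 to 25 mm above the housing's top (80 to 100 mm above the bench) and not touching it, each of its three holes within 3 mm horizontally of its threaded hole (all of step 2); the arm keeps its last pose, push and grip.
It fails at once if the handle is pinched too hard (over 60 N on a finger) (contact force between cover and the fingers above 120 N).
It fails at once if the cover touches the housing (contact force between cover and housing above 1 N).
It fails at once if the jar is disturbed (distance of jar from where it was at the start of the episode above 0.02 m).
It fails at once if the screw tray is disturbed (distance of screw_tray from where it was at the start of the episode above 0.02 m).
It fails at once if the screwdriver is disturbed (distance of screwdriver from where it was at the start of the episode above 0.02 m).
It also fails if it takes over 48 s, if anything falls off the work surface, if the arm or the gripper's body presses on something with over 40 N, if the wrist force passes 120 N, or if a joint passes its speed limit or range.

### The arm

A 6-joint arm with a two-finger parallel gripper is mounted at the origin on the work surface. World frame = base frame: x ahead of the robot, y to its left, z up, the work surface at z = 0. Lengths are in m, angles in rad, forces in N, time in s.
With the tool pointing down it reaches from about 0.3 to 0.875 m from the base axis. Payload 6.4 kg.
Tool frame: the origin (TCP) lies midway between the tips of the shut fingers; the grasp point (between the pads) lies 19 mm behind it; z points along the fingers, y is the direction in which the jaws open and shut (so a half turn about z gives the same grasp; the last joint's range is limited). The gripper opens to 85 mm and grips with 20 to 120 N. Pads are 22 mm wide; open, the fingers measure 114 mm over their backs; the gripper's body (76 mm by 85 mm) begins 54 mm behind the grasp point. The pads swing forward as they close: fully open they stand 13 mm farther back than shut.
Start: joints at [-1.479, 0.181, 1.607, -0, 1.354, -0.206], TCP at [0.169, -0.55, 0.231] pointing down, gripper open.
Joint ranges: [-2.99, 2.99], [-0.89, 2.07], [0.3, 2.58], [-1.14, 4.28], [0, 2.63], [-3.12, 3.12]. Speed limits (rad/s): [2.57, 2.57, 3.01, 3.14, 3.14, 3.14].

### API

Orientations are given as a unit quaternion [w, x, y, z].
In Python, from bench import ctrl gives the robot as it stands.
- The arm moves only by the tool apply_moves, never from a script. Its argument "plan" is a list of rows, each an object with "translation": the shift along the tool's x, y, z in m, a list of three; "angular": the turn, a rotation vector about the tool's x, y, z in rad, a list of three; "hand": the finger opening in m, from 0 to 0.0854. In form: [{"translation": [x, y, z], "angular": [rx, ry, rz], "hand": hand}, ...]. A call has 1 to 10 rows; each row shifts and turns the commanded pose from where the row before left it, along the tool's axes as they then stand; what a row does not reach is not made up. A row lasts 1/8 s, in which the tool goes at most 62.5 mm and 10.7 degrees, less where a joint would pass 70% of its speed; a pose out of reach is approached as far as the arm can. A call with a gripper value outside its range is refused whole. The fingers move at their own pace and stop on an object; the grip force is fixed at half the most. Time passes only in rows, so rows that do not move let the fingers close. It gives the time, the measured TCP pose, the force and the opening at its end, in the units of the state.
- ctrl.get_obs(): the state, without advancing time (a new reading comes with each control period).
- ctrl.camera(name): name is "side" or "top"; returns a dict with "img" (400x640x3 uint8, red, green, blue), "K" (3x3 intrinsics, pixels), "k1" (the pictures are not rectified: a ray, as slopes to the right and down, at radius r is drawn at 1 + k1 r^2 times it, then the intrinsics apply), "eye" and "orientation" of the camera in the world. Camera axes: x right, y up, looking along -z (the intrinsics and any distortion apply to the point x, -y, -z); pixel columns grow to the right and rows downward; lengths in m; the calibration is good to about 2 mm. A picture is of the moment at which its call begins. There is no depth.
- ctrl.hand_in(): hands the job in, once; it reports no verdict.
The state is a dict: "time_s": time; "q": joint angles; "dq": joint speeds; "joint_efforts": joint torques, N m; "eef_pos": TCP position; "eef_rot": TCP orientation; "wrist_force": force on the tool from outside, world axes, zero at the start; "torque": the same for the moment, N m; "opening": opening from 0.0 (shut) to 1.0 (fully open).
Only numpy, scipy, OpenCV 4.12 (cv2) and the standard library are available. Lean on these libraries where they do the work, as an engineer would, in place of code of your own. Each camera call takes 0.05 s, during which the arm holds its last target.

## Working session

There is one attempt and no reset: what is moved stays moved. The work goes in short steps, Python scripts to look and compute and a tool call to move; the robot and the scene stay as the last step left them, time stands still between calls to the robot, and variables do not carry over. Pictures are saved under pics/ and viewed, and the job is handed in when it is done.

Besides the shell and the picture viewer there is one more tool, called after "Request:" in YAML: its name, and indented under it one key for each argument. apply_moves: Moves the arm, as the interface text tells. Its arguments: {"type":"object","properties":{"plan":{"type":"array","items":{"type":"object","properties":{"translation":{"type":"array","items":{"type":"number"}},"angular":{"type":"array","items":{"type":"number"}},"hand":{"type":"number"}}}}},"required":["plan"]}

```bash
mkdir -p pics; ls; python3 - <<'E'
from bench import ctrl
import cv2
o=ctrl.get_obs();print(o)
for n in("side","top"):
    c=ctrl.camera(n);cv2.imwrite(f"pics/{n}0.png",c["img"][:,:,::-1]);print(n,{k:v for k,v in c.items() if k!="img"})
E
```

```text
pics
{'time_s': 0.0, 'q': array([-1.47930673e+00,  1.81541934e-01,  1.60805505e+00, -2.75914679e-07,
        1.35378584e+00, -2.06320243e-01]), 'dq': array([-0.00014909, -0.00042805,  0.00037584,  0.00045221,  0.0006599 ,
        0.00110895]), 'joint_efforts': array([ 1.48258372e-03, -4.44864535e+01, -3.51342702e+01, -2.56703670e-04,
        8.97556281e-03,  3.98976852e-05]), 'eef_pos': array([ 0.16867276, -0.54910575,  0.23036092]), 'eef_rot': array([-8.93617594e-04,  9.88933731e-01,  1.48355230e-01,  5.12288782e-05]), 'wrist_force': array([-0.25549312, -0.26572766, -0.33338332]), 'torque': array([-0.01293362, -0.03752692, -0.00402434]), 'opening': 1.0021182703237095}
side {'K': array([[464.19498348,   0.        , 319.71378992],
       [  0.        , 464.19498348, 205.67210585],
       [  0.        ,   0.        ,   1.        ]]), 'k1': -0.09148908711398007, 'eye': array([0.01954861, 0.67425801, 0.67235277]), 'orientation': array([-0.22700009, -0.13009139,  0.43964218,  0.85922171])}
top {'K': array([[366.19933417,   0.        , 319.68891117],
       [  0.        , 366.19933417, 201.46118439],
       [  0.        ,   0.        ,   1.        ]]), 'k1': -0.025624869425690238, 'eye': array([ 0.41691098, -0.05004173,  1.04113218]), 'orientation': array([ 0.71469366,  0.02754482, -0.01937299, -0.69862647])}
```

View pics/top0.png

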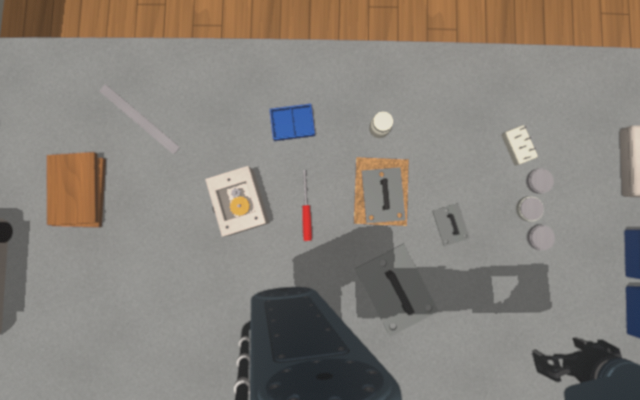

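View pics/side0.png

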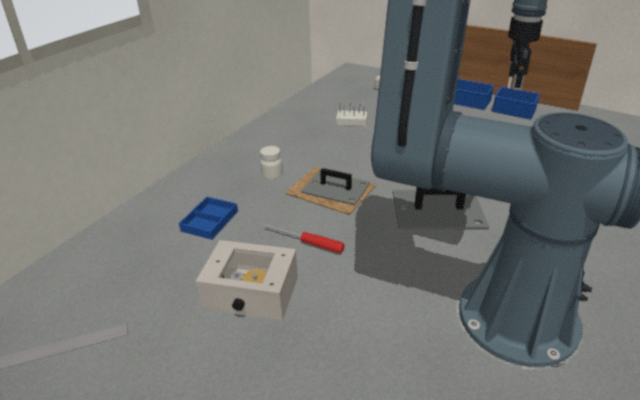

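```bash
python3 - <<'E'
import cv2,numpy as np
t=cv2.imread("pics/top0.png");s=cv2.imread("pics/side0.png")
def z(i,x,y,w,h,f):return cv2.resize(i[y:y+h,x:x+w],None,fx=f,fy=f,interpolation=cv2.INTER_CUBIC)
cv2.imwrite("pics/a.png",np.hstack([z(t,200,160,72,80,5),z(t,346,150,72,80,5)]))
cv2.imwrite("pics/b.png",np.hstack([z(s,195,235,110,85,4),np.zeros((340,0,3),np.uint8)]))
cv2.imwrite("pics/c.png",z(s,280,150,105,70,7))
E
```

```text
(no output)
```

View pics/a.png

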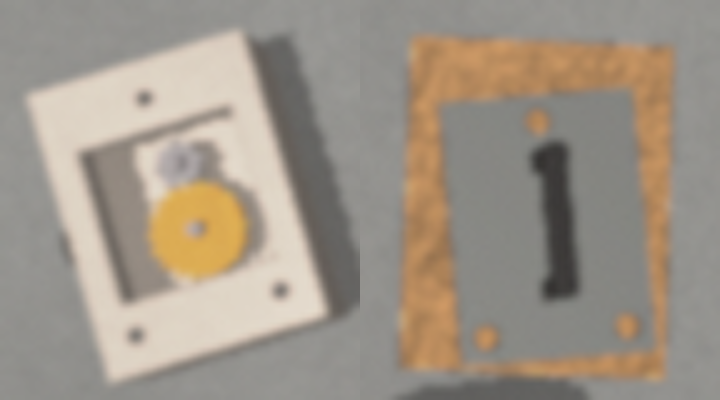

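View pics/b.png

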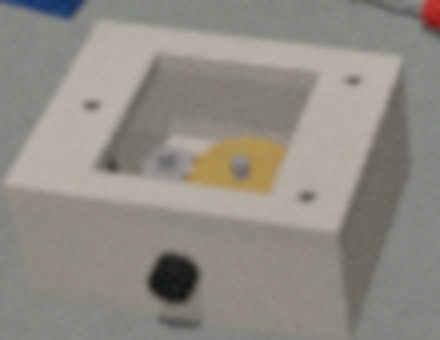

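View pics/c.png

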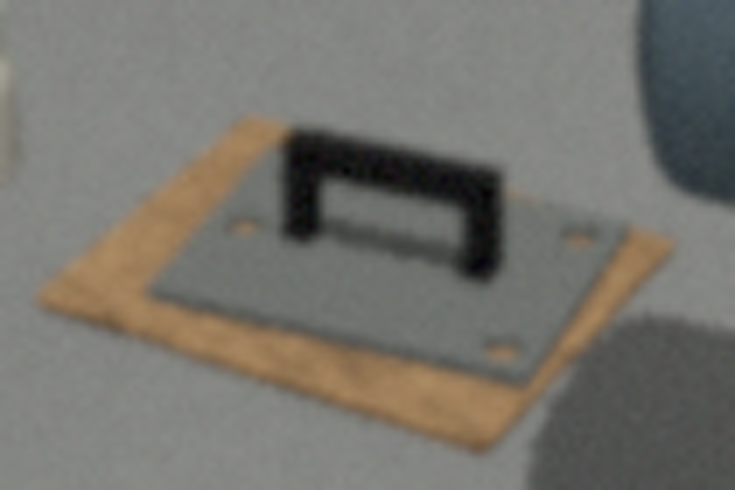

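```bash
cat > h.py <<'E'
import numpy as np,cv2
from scipy.spatial.transform import Rotation as R
from scipy.optimize import least_squares
def cams():
    T={}
    T['side']=dict(f=464.19498348,c=(319.71378992,205.67210585),k=-0.09148908711398007,eye=np.array([0.01954861, 0.67425801, 0.67235277]),o=[-0.22700009, -0.13009139,  0.43964218,  0.85922171])
    T['top']=dict(f=366.19933417,c=(319.68891117,201.46118439),k=-0.025624869425690238,eye=np.array([ 0.41691098, -0.05004173,  1.04113218]),o=[ 0.71469366,  0.02754482, -0.01937299, -0.69862647])
    for t in T.values(): t['R']=R.from_quat(np.roll(t['o'],-1)).as_matrix()
    return T
C=cams()
def proj(n,P):
    t=C[n];p=(np.atleast_2d(P)-t['eye'])@t['R']
    s=np.c_[p[:,0],-p[:,1]]/-p[:,2:]
    s=s*(1+t['k']*(s**2).sum(1,keepdims=True))
    return s*t['f']+t['c']
def crop(u,off,f): return (np.array(u,float)+.5)/f-.5+np.array(off)
def tri(a,b):
    r=least_squares(lambda P:np.r_[proj('top',P)[0]-a,proj('side',P)[0]-b],[0.45,0,0.05]);return r.x,r.fun
def onz(n,a,z):
    r=least_squares(lambda q:proj(n,[q[0],q[1],z])[0]-a,[0.45,0]);return r.x
PAT=np.array([[-.06,.04],[-.06,-.04],[.06,0]])
def pose(z,top,side,fixz=None):
    # fit x,y,yaw,z of pattern
    def f(p):
        c,s=np.cos(p[2]),np.sin(p[2]);P=np.c_[PAT@np.array([[c,s],[-s,c]])+p[:2],np.full(3,p[3])]
        e=[]
        if top is not None:e.append(proj('top',P)-top)
        if side is not None:e.append(proj('side',P)-side)
        return np.concatenate(e).ravel()
    if fixz: g=lambda p:f(np.r_[p,z]);r=least_squares(g,[.45,0,0.1])
    else: r=least_squares(f,[.45,0,.1,z])
    return r.x,r.fun
E
cat > m.py <<'E'
from h import *
ht=crop([(136,335),(280,290),(144,97)],(200,160),5);hs=crop([(306,197),(353,80),(92,105)],(195,235),4)
ct=crop([(126,338),(267,327),(178,122)],(346,150),5);cs=crop([(503,350),(579,240),(244,227)],(280,150),7)
if __name__=="__main__":
    np.set_printoptions(precision=4,suppress=True)
    for n,z,t,s in(("H",.075,ht,hs),("C",.012,ct,cs)):
        print(n)
        for a,b in zip(t,s):print(tri(a,b))
        print(pose(z,t,s));print(pose(z,t,None,1)[0],pose(z,None,s,1)[0])
E
python3 m.py
```

```text
H
(array([0.4103, 0.2072, 0.0735]), array([-0.3144, -0.5267,  0.4184,  0.0287]))
(array([0.4357, 0.1312, 0.0744]), array([-0.2699, -0.4619,  0.3922,  0.023 ]))
(array([0.5366, 0.2075, 0.0741]), array([-0.2204, -0.3302,  0.2855,  0.0377]))
(array([0.4798, 0.1883, 0.3247, 0.074 ]), array([-0.3372, -0.4892, -0.293 , -0.4642, -0.1895, -0.3615,  0.4611,
       -0.1551,  0.3627,  0.2083,  0.2721,  0.0462]))
[0.4786 0.1874 0.3264] [0.4797 0.1894 0.323 ]
C
(array([ 0.4452, -0.1814,  0.0109]), array([-0.1812, -0.3611,  0.3603, -0.0085]))
(array([ 0.4533, -0.2605,  0.0102]), array([-0.212 , -0.434 ,  0.4529, -0.0177]))
(array([ 0.5686, -0.2089,  0.0102]), array([-0.2913, -0.5317,  0.5675,  0.0138]))
(array([ 0.5089, -0.2149,  0.1022,  0.0104]), array([-0.2484, -0.362 , -0.0946, -0.4314, -0.3225, -0.5412,  0.33  ,
        0.1757,  0.5057, -0.1361,  0.5439, -0.042 ]))
[ 0.5076 -0.2154  0.0993] [ 0.5089 -0.2122  0.1062]
```

Request:
apply_moves:
  plan:
    - {"translation": [0.0423, -0.022, 0], "angular": [0, 0, 0], "hand": 0.085}
    - {"translation": [0.0423, -0.022, 0], "angular": [0, 0, 0], "hand": 0.085}
    - {"translation": [0.0423, -0.022, 0], "angular": [0, 0, 0], "hand": 0.085}
    - {"translation": [0.0423, -0.022, 0], "angular": [0, 0, 0], "hand": 0.085}
    - {"translation": [0.0423, -0.022, 0], "angular": [0, 0, 0], "hand": 0.085}
    - {"translation": [0.0423, -0.022, 0], "angular": [0, 0, 0], "hand": 0.085}
    - {"translation": [0.0423, -0.022, 0], "angular": [0, 0, 0], "hand": 0.085}
    - {"translation": [0.0423, -0.022, 0], "angular": [0, 0, 0], "hand": 0.085}
    - {"translation": [0.0423, -0.022, 0], "angular": [0, 0, 0], "hand": 0.085}
    - {"translation": [0.0423, -0.022, 0], "angular": [0, 0, 0.0], "hand": 0.085}

```text
time_s: 1.35
eef_pos: [0.5093, -0.2139, 0.231]
eef_rot: [-0.0, 0.989, 0.148, -0.0]
wrist_force: [0.4, -0.4, 0.3]
opening: 0.994
```

Request:
apply_moves:
  plan:
    - {"translation": [0, 0, 0.02], "angular": [0, 0, 0.1], "hand": 0.085}
    - {"translation": [0, 0, 0.03], "angular": [0, 0, 0.096], "hand": 0.085}
    - {"translation": [0, 0, 0.03], "angular": [0, 0, 0], "hand": 0.085}
    - {"translation": [0, 0, 0], "angular": [0, 0, 0], "hand": 0.085}
    - {"translation": [0, 0, 0], "angular": [0, 0, 0], "hand": 0.085}

```text
time_s: 1.98
eef_pos: [0.509, -0.2156, 0.1522]
eef_rot: [0.0, 0.999, 0.051, 0.0]
wrist_force: [0.5, 0.3, 1.3]
opening: 0.996
```

```bash
cat > s.py <<'E'
from bench import ctrl
import sys
from h import *
np.set_printoptions(precision=4,suppress=True)
def st():
    o=ctrl.get_obs();q=o['eef_rot'];M=R.from_quat(np.roll(q,-1)).as_matrix()
    print(o['time_s'],o['eef_pos'],'yaw',np.arctan2(M[1,0],M[0,0]),'z',M[:,2],'F',o['wrist_force'],o['torque'],'op',o['opening']);return o,M
def goto(p,yaw):
    o,M=st();print('move tool',M.T@(np.array(p)-o['eef_pos']),'rz',-(yaw-np.arctan2(M[1,0],M[0,0])))
def snap(tag):
    r={}
    for n in('top','side'):
        r[n]=ctrl.camera(n)['img'][:,:,::-1].copy();cv2.imwrite(f"pics/{n}{tag}.png",r[n])
    return r
def z(i,x,y,w,h,f):return cv2.resize(i[y:y+h,x:x+w],None,fx=f,fy=f,interpolation=cv2.INTER_CUBIC)
E
python3 - <<'E'
from s import *
goto([.509,-.215,.12],.102)
r=snap(1)
cv2.imwrite("pics/d.png",np.vstack([z(r['top'],330,130,128,80,5),z(r['side'],260,110,160,90,4)]) if 0 else z(r['side'],260,90,160,120,5))
cv2.imwrite("pics/e.png",z(r['top'],330,130,128,100,5))
# handle heights check: bar ends in first images
from m import *
for a,b in(((189,145),(292,150)),((202,297),(497,190))):print(tri(crop(a,(346,150),5),crop(b,(280,150),7)))
E
```

```text
1.975 [ 0.509  -0.2156  0.1522] yaw 0.1017724619719327 z [ 0.0007 -0.0005 -1.    ] F [0.4512 0.2905 1.2948] [ 0.02    0.0258 -0.0087] op 0.995660926064686
move tool [ 0.0001 -0.0006  0.0322] rz -0.00022753802806729784
(array([ 0.5489, -0.2098,  0.0494]), array([ 0.0063,  0.0116, -0.0125, -0.0002]))
(array([ 0.4668, -0.217 ,  0.0522]), array([-0.1256, -0.2498,  0.2617, -0.0062]))
```

View pics/d.png

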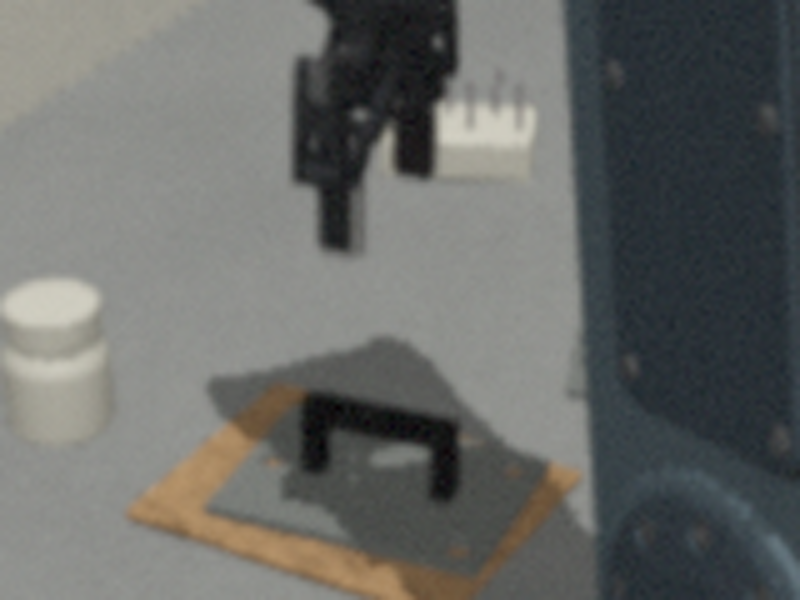

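View pics/e.png

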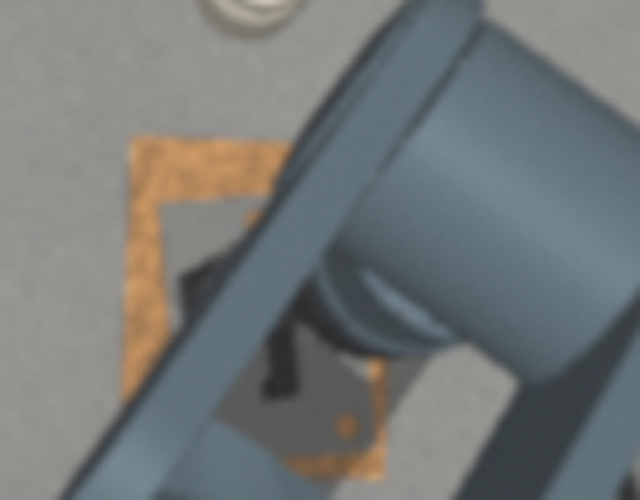

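Request:
apply_moves:
  plan:
    - {"translation": [0, -0.0008, 0.03], "angular": [0, 0, 0], "hand": 0.06}
    - {"translation": [0, 0, 0.03], "angular": [0, 0, 0], "hand": 0.05}
    - {"translation": [0, 0, 0.025], "angular": [0, 0, 0], "hand": 0.05}
    - {"translation": [0, 0, 0.02], "angular": [0, 0, 0], "hand": 0.05}
    - {"translation": [0, 0, 0.012], "angular": [0, 0, 0], "hand": 0.045}
    - {"translation": [0, 0, 0.005], "angular": [0, 0, 0], "hand": 0.04}
    - {"translation": [0, 0, 0], "angular": [0, 0, 0], "hand": 0.03}
    - {"translation": [0, 0, 0], "angular": [0, 0, 0], "hand": 0.025}
    - {"translation": [0, 0, 0], "angular": [0, 0, 0], "hand": 0.025}

```text
time_s: 3.2
eef_pos: [0.5089, -0.2148, 0.03]
eef_rot: [0.0, 0.999, 0.051, 0.0]
wrist_force: [0.4, 0.1, -0.6]
opening: 0.295
```

```bash
python3 - <<'E'
from s import *
goto([.508,-.214,.03],.102)
r=snap(2)
cv2.imwrite("pics/f.png",z(r['side'],280,120,120,90,6))
E
```

```text
3.2 [ 0.5089 -0.2148  0.03  ] yaw 0.10188519127895589 z [ 0.001  -0.0007 -1.    ] F [ 0.425   0.1085 -0.6148] [ 0.0142  0.0269 -0.0316] op 0.29539791255345765
move tool [-0.0009 -0.0009 -0.    ] rz -0.00011480872104410733
```

View pics/f.png

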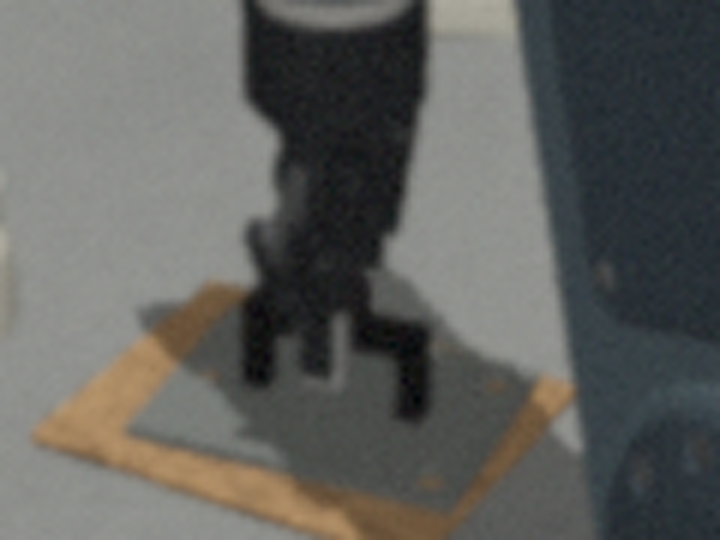

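The side view shows the near finger in front of the bar (px ~334,178), close to the middle of its length, with the tips clear of the plate. I'll close in small steps so the pinch stays gentle.

Request:
apply_moves:
  plan:
    - {"translation": [0, 0, 0], "angular": [0, 0, 0], "hand": 0.021}
    - {"translation": [0, 0, 0], "angular": [0, 0, 0], "hand": 0.018}
    - {"translation": [0, 0, 0], "angular": [0, 0, 0], "hand": 0.016}
    - {"translation": [0, 0, 0], "angular": [0, 0, 0], "hand": 0.015}
    - {"translation": [0, 0, 0], "angular": [0, 0, 0], "hand": 0.0145}
    - {"translation": [0, 0, 0], "angular": [0, 0, 0], "hand": 0.014}
    - {"translation": [0, 0, 0], "angular": [0, 0, 0], "hand": 0.014}

```text
time_s: 4.18
eef_pos: [0.5085, -0.2146, 0.0293]
eef_rot: [0.0, 0.999, 0.051, 0.0]
wrist_force: [-0.1, -1.6, -0.5]
opening: 0.165
```

Request:
apply_moves:
  plan:
    - {"translation": [0, 0, 0], "angular": [0, 0, 0], "hand": 0.0135}
    - {"translation": [0, 0, 0], "angular": [0, 0, 0], "hand": 0.013}
    - {"translation": [0, 0, 0], "angular": [0, 0, 0], "hand": 0.013}

```text
time_s: 4.55
eef_pos: [0.5085, -0.2146, 0.0294]
eef_rot: [0.0, 0.999, 0.051, 0.0]
wrist_force: [0.1, -2.7, 0.5]
opening: 0.157
```

```bash
python3 - <<'E'
from s import *
o,M=st();print(o['opening']*85.4)
E
```

```text
4.55 [ 0.5085 -0.2146  0.0294] yaw 0.101800422883117 z [ 0.0001 -0.0002 -1.    ] F [ 0.0946 -2.7456  0.4835] [-0.2325  0.1017  0.0084] op 0.15730260899691617
13.433642808336641
```

Request:
apply_moves:
  plan:
    - {"translation": [0, 0, 0], "angular": [0, 0, 0], "hand": 0.0125}
    - {"translation": [0, 0, 0], "angular": [0, 0, 0], "hand": 0.012}
    - {"translation": [0, 0, 0], "angular": [0, 0, 0], "hand": 0.012}

```text
time_s: 4.92
eef_pos: [0.5085, -0.2146, 0.0294]
eef_rot: [0.0, 0.999, 0.051, 0.0]
wrist_force: [-1.2, -2.7, 2.2]
opening: 0.153
```

Request:
apply_moves:
  plan:
    - {"translation": [0, 0, -0.001], "angular": [0, 0, 0], "hand": 0.012}
    - {"translation": [0, 0, -0.002], "angular": [0, 0, 0], "hand": 0.012}
    - {"translation": [0, 0, -0.002], "angular": [0, 0, 0], "hand": 0.012}
    - {"translation": [0, 0, 0], "angular": [0, 0, 0], "hand": 0.012}

```text
time_s: 5.42
eef_pos: [0.5085, -0.2144, 0.0344]
eef_rot: [-0.0, 0.999, 0.051, 0.0]
wrist_force: [0.6, -1.3, -2.4]
opening: 0.153
```

```bash
python3 - <<'E'
from s import *
o,M=st();print(o['opening']*85.4)
r=snap(3)
cv2.imwrite("pics/g.png",z(r['side'],280,120,120,90,6))
E
```

```text
5.425 [ 0.5085 -0.2144  0.0344] yaw 0.10186040109198069 z [ 0.0001  0.0001 -1.    ] F [ 0.6178 -1.2521 -2.3659] [-0.0418 -0.0016  0.004 ] op 0.15333589086695235
13.09488508003773
```

View pics/g.png

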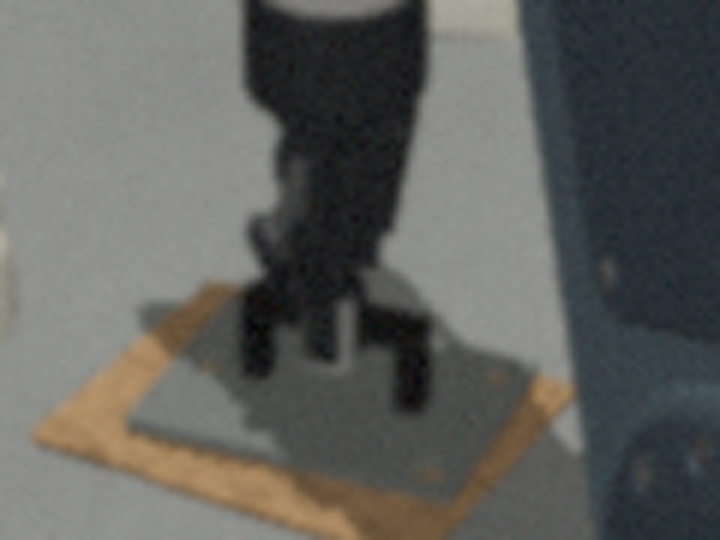

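Request:
apply_moves:
  plan:
    - {"translation": [0, 0, -0.004], "angular": [0, 0, 0], "hand": 0.0117}
    - {"translation": [0, 0, -0.006], "angular": [0, 0, 0], "hand": 0.0115}
    - {"translation": [0, 0, -0.01], "angular": [0, 0, 0], "hand": 0.0115}
    - {"translation": [0, 0, -0.015], "angular": [0, 0, 0], "hand": 0.0115}
    - {"translation": [0, 0, -0.02], "angular": [0, 0, 0], "hand": 0.0115}
    - {"translation": [0, 0, -0.02], "angular": [0, 0, 0], "hand": 0.0115}
    - {"translation": [0, 0, -0.02], "angular": [0, 0, 0], "hand": 0.0115}
    - {"translation": [0, 0, -0.02], "angular": [0, 0, 0], "hand": 0.0115}
    - {"translation": [0, 0, -0.015], "angular": [0, 0, 0], "hand": 0.0115}
    - {"translation": [0, 0, -0.005], "angular": [0, 0, 0], "hand": 0.0115}

```text
time_s: 6.78
eef_pos: [0.509, -0.2148, 0.1709]
eef_rot: [0.001, 0.999, 0.051, 0.001]
wrist_force: [0.3, 0.4, -2.8]
opening: 0.151
```

```bash
python3 - <<'E'
from s import *
o,M=st();print(o['opening']*85.4)
r=snap(4)
cv2.imwrite("pics/g2.png",z(r['side'],270,60,130,150,4))
goto([.4798,.1883,.17],.3247)
E
```

```text
6.775 [ 0.509  -0.2148  0.1709] yaw 0.10180520844557343 z [ 0.002  -0.0014 -1.    ] F [ 0.2602  0.4196 -2.7794] [0.0103 0.0022 0.0003] op 0.1505013920679086
12.852818882599395
6.875 [ 0.5087 -0.2146  0.1698] yaw 0.10183159949893585 z [ 0.0008 -0.0005 -1.    ] F [-0.1865  0.0105 -2.5549] [-0.0166  0.013   0.0007] op 0.1509200985342464
move tool [ 0.0122 -0.4037 -0.0004] rz -0.22286840050106416
```

View pics/g2.png

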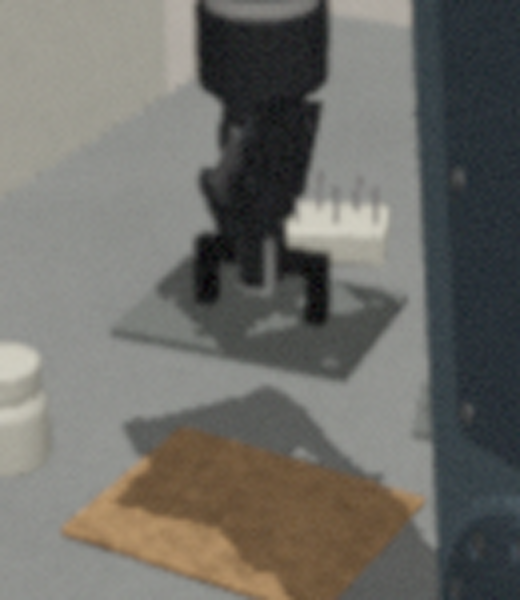

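Request:
apply_moves:
  plan:
    - {"translation": [0.0012, -0.01, 0], "angular": [0, 0, 0], "hand": 0.0115}
    - {"translation": [0.0012, -0.02, 0], "angular": [0, 0, 0], "hand": 0.0115}
    - {"translation": [0.0012, -0.03, 0], "angular": [0, 0, 0], "hand": 0.0115}
    - {"translation": [0.0012, -0.04, 0], "angular": [0, 0, 0], "hand": 0.0115}
    - {"translation": [0.0012, -0.04, 0], "angular": [0, 0, 0], "hand": 0.0115}
    - {"translation": [0.0012, -0.04, 0], "angular": [0, 0, 0], "hand": 0.0115}
    - {"translation": [0.0012, -0.04, 0], "angular": [0, 0, 0], "hand": 0.0115}
    - {"translation": [0.0012, -0.04, 0], "angular": [0, 0, 0], "hand": 0.0115}
    - {"translation": [0.0012, -0.04, 0], "angular": [0, 0, 0], "hand": 0.0115}
    - {"translation": [0.0012, -0.04, 0], "angular": [0, 0, 0], "hand": 0.0115}

```text
time_s: 8.12
eef_pos: [0.4844, 0.1274, 0.1688]
eef_rot: [-0.0, 0.999, 0.051, -0.001]
wrist_force: [0.1, -1.1, -2.5]
opening: 0.15
```

Request:
apply_moves:
  plan:
    - {"translation": [0, -0.03, 0], "angular": [0, 0, 0], "hand": 0.0115}
    - {"translation": [0, -0.02, 0], "angular": [0, 0, 0], "hand": 0.0115}
    - {"translation": [0, -0.01, 0], "angular": [0, 0, 0], "hand": 0.0115}
    - {"translation": [0, -0.0037, 0], "angular": [0, 0, -0.02], "hand": 0.0115}
    - {"translation": [0, 0, 0], "angular": [0, 0, -0.05], "hand": 0.0115}
    - {"translation": [0, 0, 0], "angular": [0, 0, -0.06], "hand": 0.0115}
    - {"translation": [0, 0, 0], "angular": [0, 0, -0.05], "hand": 0.0115}
    - {"translation": [0, 0, 0], "angular": [0, 0, -0.03], "hand": 0.0115}
    - {"translation": [0, 0, 0], "angular": [0, 0, -0.012], "hand": 0.0115}
    - {"translation": [0, 0, 0], "angular": [0, 0, 0], "hand": 0.0115}

```text
time_s: 9.38
eef_pos: [0.4794, 0.1882, 0.1693]
eef_rot: [0.0, 0.987, 0.161, -0.0]
wrist_force: [0.0, -0.6, -3.0]
opening: 0.156
```

```bash
python3 - <<'E'
from s import *
r=snap(5)
goto([.4798,.1883,.1134],.3247)
cv2.imwrite("pics/i.png",z(r['side'],170,160,160,120,5))
cv2.imwrite("pics/j.png",z(r['top'],180,130,110,110,5))
E
```

```text
9.475 [0.4794 0.1883 0.1693] yaw 0.32336173821915465 z [ 0.  0. -1.] F [-0.3964 -0.8804 -3.6713] [ 0.0074  0.0473 -0.0053] op 0.14887971905417316
move tool [0.0004 0.0001 0.0559] rz -0.00133826178084534
```

View pics/i.png

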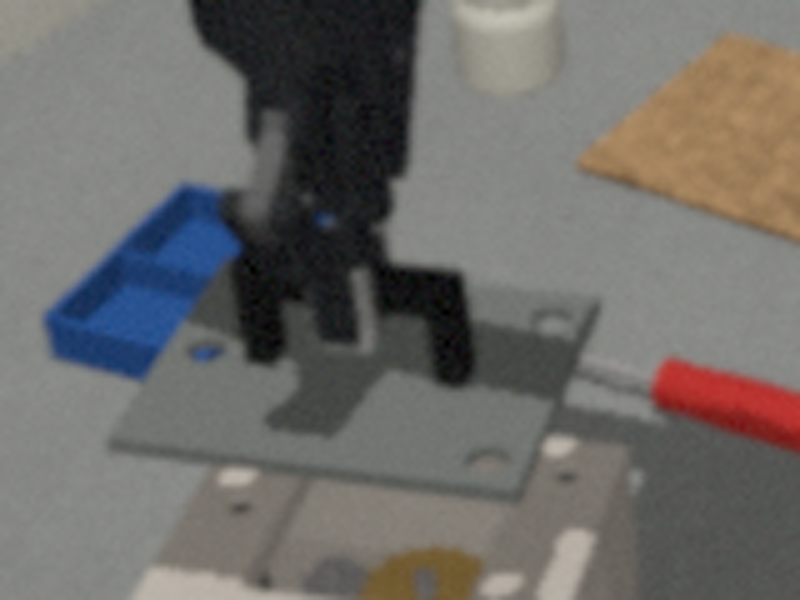

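View pics/j.png

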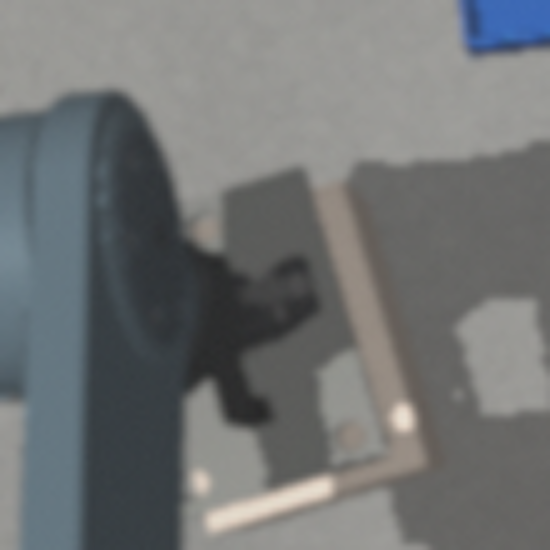

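```bash
python3 - <<'E'
from s import *
from m import *
s=crop([(490,460),(552,322),(205,351)],(170,160),5)
print(pose(.1519,None,s,1)); print(pose(.15,None,s))
print(pose(.075,None,hs,1))
t=crop((352,432),(180,130),5);print('h1 top',onz('top',t,.1519),tri(t,s[1]),'housing h1 top',onz('top',ht[1],.075))
E
```

```text
(array([0.4792, 0.1902, 0.329 ]), array([-0.1611,  0.2302, -0.1087, -0.3942,  0.2826,  0.1716]))
(array([0.4779, 0.1918, 0.3283, 0.1536]), array([-0.1354,  0.2826, -0.0162, -0.4303,  0.1617,  0.1248]))
(array([0.4797, 0.1894, 0.323 ]), array([ 0.0521, -0.1396,  0.0678,  0.1852, -0.1235, -0.0428]))
h1 top [0.4366 0.1297] (array([0.4369, 0.1305, 0.1487]), array([-0.0533, -0.0902,  0.0792,  0.0052])) housing h1 top [0.4345 0.1303]
```

Request:
apply_moves:
  plan:
    - {"translation": [0, 0, 0.005], "angular": [0, 0, 0], "hand": 0.0115}
    - {"translation": [0, 0, 0.01], "angular": [0, 0, 0], "hand": 0.0115}
    - {"translation": [0, 0, 0.012], "angular": [0, 0, 0], "hand": 0.0115}
    - {"translation": [0, 0, 0.012], "angular": [0, 0, 0], "hand": 0.0115}
    - {"translation": [0, 0, 0.009], "angular": [0, 0, 0], "hand": 0.0115}
    - {"translation": [0, 0, 0.004], "angular": [0, 0, 0], "hand": 0.0115}
    - {"translation": [0, 0, 0.002], "angular": [0, 0, 0], "hand": 0.0115}
    - {"translation": [0, 0, 0], "angular": [0, 0, 0], "hand": 0.0115}
    - {"translation": [0, 0, 0], "angular": [0, 0, 0], "hand": 0.0115}

```text
time_s: 10.6
eef_pos: [0.4797, 0.1884, 0.1157]
eef_rot: [-0.0, 0.987, 0.161, 0.0]
wrist_force: [0.0, 0.5, -3.5]
opening: 0.15
```

```bash
python3 - <<'E'
from s import *
r=snap(6)
goto([.4798,.1883,.1154],.3247)
cv2.imwrite("pics/k.png",z(r['side'],190,210,120,90,6))
cv2.imwrite("pics/l.png",z(r['top'],190,150,90,90,6))
E
```

```text
10.7 [0.4796 0.1884 0.1156] yaw 0.32382472818929586 z [ 0.0006  0.0001 -1.    ] F [-0.2918 -0.0425 -3.7486] [0.0263 0.0531 0.0059] op 0.15372992387497572
move tool [0.0001 0.0002 0.0002] rz -0.0008752718107041257
```

View pics/k.png

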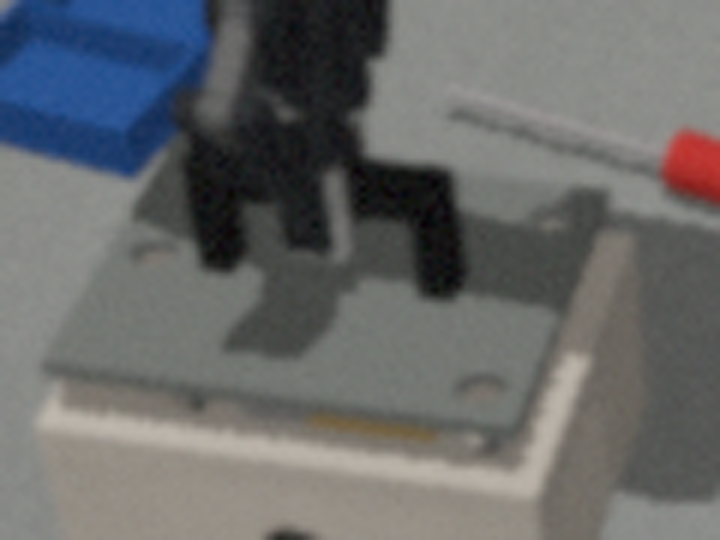

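View pics/l.png

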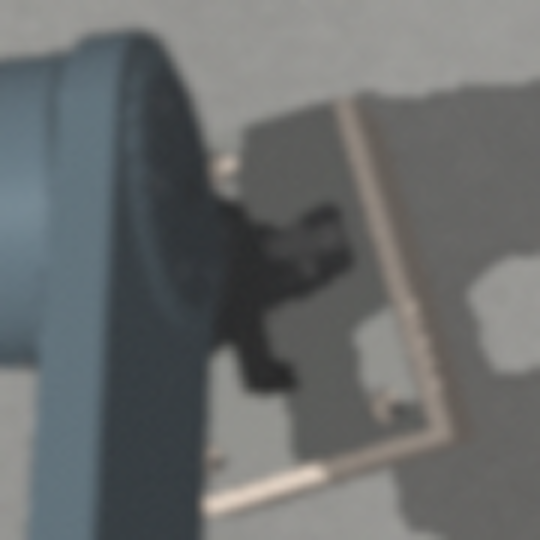

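```bash
python3 - <<'E'
from s import *
from m import *
def fit(n,loc,z,px):
    loc=np.array(loc,float)
    def f(p):
        c,s=np.cos(p[2]),np.sin(p[2]);P=np.c_[loc@np.array([[c,s],[-s,c]])+p[:2],np.full(len(loc),z)]
        return (proj(n,P)-px).ravel()
    r=least_squares(f,[.48,.19,.3]);return r.x,r.fun
s=crop([(482,388),(552,217),(153,250)],(190,210),6)
print('cov holes',fit('side',PAT,.0982,s))
cc=crop([(45,369),(527,427),(607,190)],(190,210),6)
print('cov corners',fit('side',[(.075,.055),(-.075,.055),(-.075,-.055)],.0982,cc))
print('hou holes',fit('side',PAT,.075,hs))
hc=crop([(8,183),(340,232),(405,58),(100,22)],(195,235),4)
print('hou corners',fit('side',[(.08,.06),(-.08,.06),(-.08,-.06),(.08,-.06)],.075,hc))
hT=crop([(240,30),(28,95),(110,382),(328,315)],(200,160),5)
print('hou top corners',fit('top',[(.08,-.06),(.08,.06),(-.08,.06),(-.08,-.06)],.075,hT),fit('top',PAT,.075,ht)[0])
print('top h1: cover',onz('top',crop((393,405),(190,150),6),.0982),'hou',onz('top',ht[1],.075))
# top view cover corner near (-x,-y)
print('cover corner top',onz('top',crop((430,425),(190,150),6),.0982),'hou',onz('top',hT[3],.075))
E
```

```text
cov holes (array([0.4806, 0.1893, 0.323 ]), array([-0.2788, -0.0344,  0.116 , -0.2425,  0.1836,  0.2989]))
cov corners (array([0.4794, 0.1895, 0.3529]), array([-0.1356,  0.3173, -0.2708, -0.0278,  0.4383, -0.3799]))
hou holes (array([0.4797, 0.1894, 0.323 ]), array([ 0.0521, -0.1396,  0.0678,  0.1852, -0.1235, -0.0428]))
hou corners (array([0.4792, 0.1879, 0.3273]), array([-0.5574,  0.4368,  0.1294, -0.0337,  0.1571, -0.2515,  0.2938,
       -0.3228]))
hou top corners (array([0.4784, 0.1872, 0.3247]), array([ 0.2789, -0.2669, -0.1949,  0.086 ,  0.0704,  0.1351, -0.1547,
        0.0407])) [0.4786 0.1874 0.3264]
top h1: cover [0.4353 0.1273] hou [0.4345 0.1303]
cover corner top [0.4271 0.1111] hou [0.4219 0.1044]
```

```bash
cat > ov.py <<'E'
from s import *
def W(p,loc,z):
    loc=np.atleast_2d(loc);c,s=np.cos(p[2]),np.sin(p[2]);return np.c_[loc@np.array([[c,s],[-s,c]])+p[:2],np.full(len(loc),z)]
a=np.linspace(0,2*np.pi,60)
def rect(x,y):return np.array([(x,y),(-x,y),(-x,-y),(x,-y)])
def draw(n,img,off,w,h,f,items):
    o=z(img,*off,w,h,f)
    for P,col in items:
        q=((proj(n,P)-np.array(off)+.5)*f-.5)
        cv2.polylines(o,[np.round(q*8).astype(np.int32)],True,col,1,cv2.LINE_AA,3)
    return o
def cover(p,z):
    return [(W(p,rect(.075,.055),z),(0,255,0)),(W(p,rect(.075,.055),z-.006),(0,160,0))]+[(W(p,PAT[i]+.007*np.c_[np.cos(a),np.sin(a)],z),(0,255,0)) for i in range(3)]
def hous(p):
    return [(W(p,rect(.08,.06),.075),(0,0,255)),(W(p,rect(.0425,.0425),.075),(0,0,255))]+[(W(p,PAT[i]+.004*np.c_[np.cos(a),np.sin(a)],.075),(0,0,255)) for i in range(3)]
E
python3 - <<'E'
from ov import *
I={k:cv2.imread(f"pics/{k}.png") for k in('top0','side0','top6','side6')}
ps=(.4797,.1892,.324);pt=(.4786,.1873,.3255)
cv2.imwrite('pics/o1.png',np.hstack([draw('top',I['top0'],(200,160),72,80,5,hous(pt)),draw('side',I['side0'],(195,238),110,80,4,hous(ps))[:, :] if 0 else cv2.resize(draw('side',I['side0'],(195,235),105,80,5,hous(ps)),(525,400))[:, :430]]))
cv2.imwrite('pics/o2.png',draw('side',I['side6'],(190,210),120,90,6,cover((.4797,.1892,.324),.0982)))
cv2.imwrite('pics/o3.png',draw('top',I['top6'],(200,155),75,75,7,cover(pt,.0982)+hous(pt)[:1]))
E
```

```text
(no output)
```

View pics/o1.png

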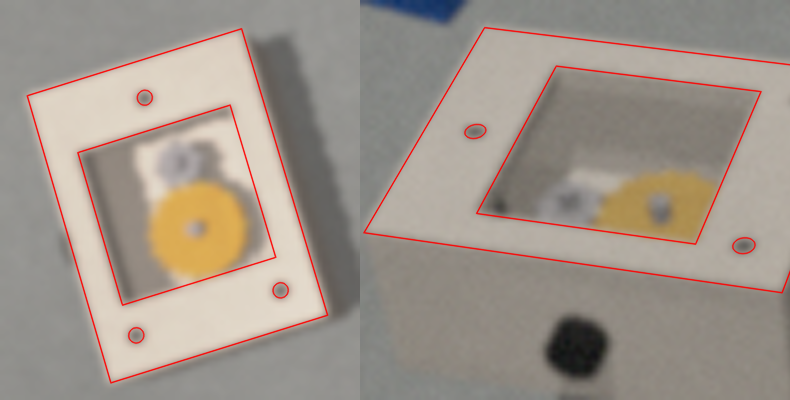

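View pics/o2.png

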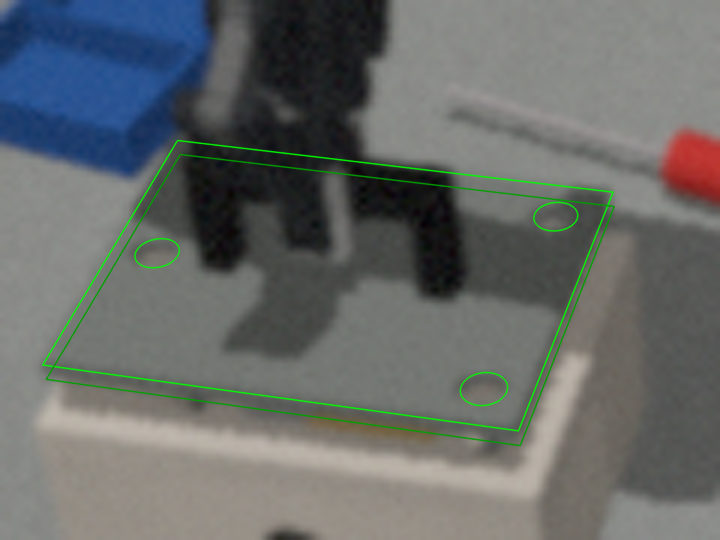

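View pics/o3.png

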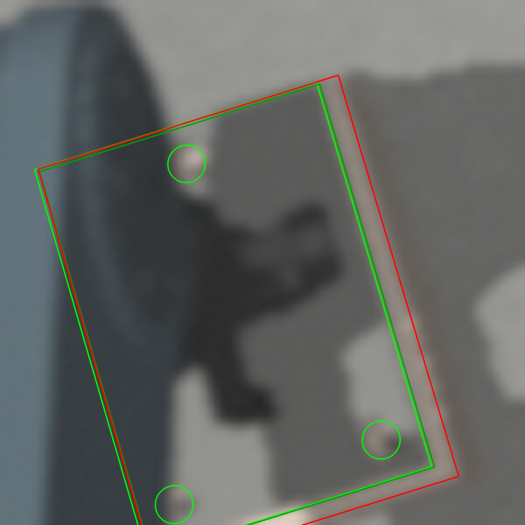

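```bash
python3 - <<'E'
from ov import *
I={k:cv2.imread(f"pics/{k}.png") for k in('top0','side0','top6','side6')}
ps=(.4797,.1892,.324);pt=(.4786,.1873,.3255)
A=draw('top',I['top6'],(222,205),50,36,16,cover(pt,.0982)+hous(pt)[:1])
cv2.imwrite('pics/o4.png',A[:575])
cv2.imwrite('pics/o5.png',draw('side',I['side6'],(262,238),36,50,11,cover(ps,.0982)))
E
```

```text
(no output)
```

View pics/o4.png

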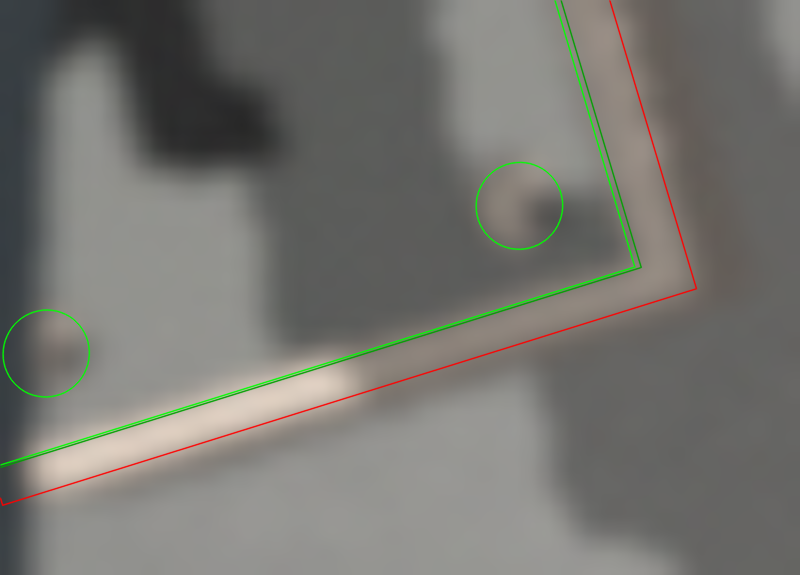

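View pics/o5.png

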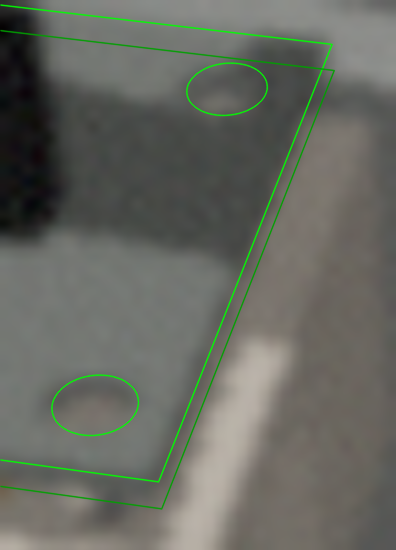

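Both views put the cover within about 1 mm of where it should be, perhaps 0.8 mm too far toward +x. I'll nudge it back and hold.

Request:
apply_moves:
  plan:
    - {"translation": [-0.0007, -0.0002, 0], "angular": [0, 0, 0], "hand": 0.0115}
    - {"translation": [0, 0, 0], "angular": [0, 0, 0], "hand": 0.0115}
    - {"translation": [0, 0, 0], "angular": [0, 0, 0], "hand": 0.0115}
    - {"translation": [0, 0, 0], "angular": [0, 0, 0], "hand": 0.0115}
    - {"translation": [0, 0, 0], "angular": [0, 0, 0], "hand": 0.0115}
    - {"translation": [0, 0, 0], "angular": [0, 0, 0], "hand": 0.0115}
    - {"translation": [0, 0, 0], "angular": [0, 0, 0], "hand": 0.0115}
    - {"translation": [0, 0, 0], "angular": [0, 0, 0], "hand": 0.0115}
    - {"translation": [0, 0, 0], "angular": [0, 0, 0], "hand": 0.0115}

```text
time_s: 11.82
eef_pos: [0.4787, 0.1883, 0.1153]
eef_rot: [-0.0, 0.987, 0.161, -0.0]
wrist_force: [-0.4, 0.3, -2.6]
opening: 0.15
```

```bash
python3 - <<'E'
from ov import *
r=snap(7);o,M=st();print(o['dq'])
ps=(.4797,.1892,.324);pt=(.4786,.1873,.3255)
cv2.imwrite('pics/p1.png',draw('side',r['side'],(190,210),120,90,6,cover(ps,.0982)))
cv2.imwrite('pics/p2.png',draw('top',r['top'],(222,205),50,36,16,cover(pt,.0982)+hous(pt)[:1])[:575])
E
```

```text
11.925 [0.4787 0.1883 0.1153] yaw 0.32382067336811343 z [-0. -0. -1.] F [ 0.5539  0.0713 -3.5874] [-0.0025  0.0014  0.0407] op 0.1532580715638563
[-0.0017  0.0012  0.0002 -0.001  -0.0007  0.0008]
```

View pics/p1.png

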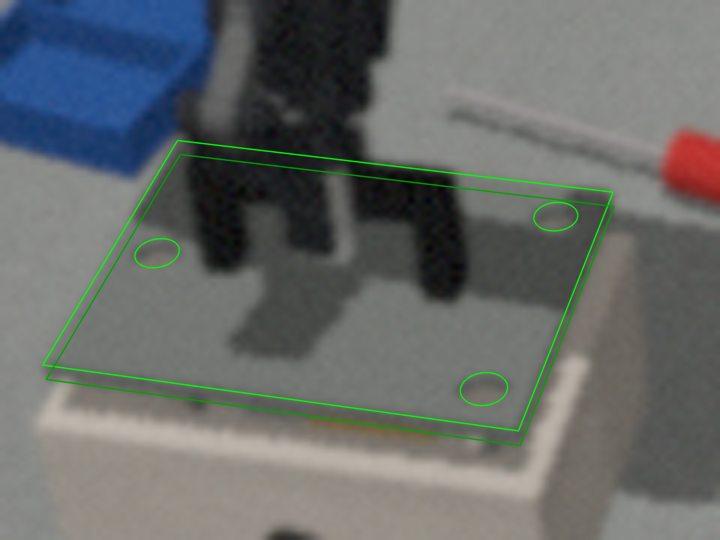

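View pics/p2.png

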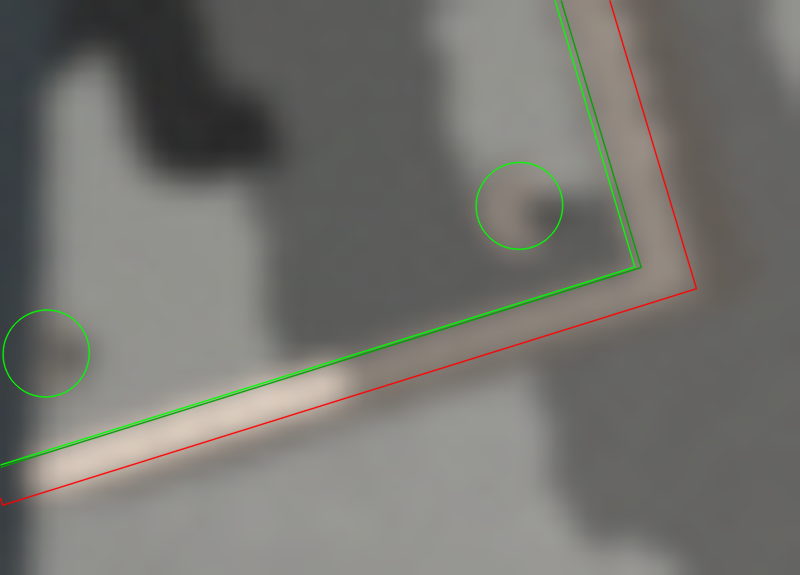

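The drawn cover outline and hole rims at the target pose now match both pictures. In the side view the holes are at about (216,252), (282,246) and (270,274). The arm is still and the cover is level.

```bash
python3 - <<'E'
from s import *
ctrl.hand_in();st()
E
```

```text
the job is handed in; nothing more can be done
the job is handed in; nothing more can be done
```

The job is handed in with the gripper still holding the cover level and still over the housing. The simulator gave no verdict, so the checks below are mine.

- **Grip:** I closed on the handle bar in small steps to a commanded 11.5 mm on the 14 mm bar. The opening settled at about 12.8–13.1 mm. There is no finger force reading, so I could not confirm directly that the pinch stayed under 60 N. The handle did not slip, and the wrist carried about 2.5–3.7 N, roughly the cover's weight.
- **Position:** In both camera views, the drawn cover outline and hole rims matched the picture to about 1 mm at the target pose. The underside was about 92 mm above the bench, so about 17 mm above the housing top. I worked that height out from how far the arm had lifted.
- **Level and still:** The tool axis was vertical and the joint speeds were near zero (under 0.002 rad/s).
- **Disagreements:**
    - The two cameras differed by about 1–2 mm in absolute position, within their calibration, so I aligned the cover to the housing within each view.
    - One rough side-view fit using three corners gave a turn 0.03 rad off. The hole fits and the overlays did not support it, so I ignored it.
- **Surroundings:** The pictures showed no contact with the housing. The last pictures I viewed showed only parts of the tray and screwdriver and not the jar, so I did not measure whether they had moved.

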